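# Vent the forming box and peel the formed fossil tray off its mould

## Robot

A 6-joint arm with a two-finger parallel gripper is mounted at the origin on a cart in front of the work surface, level with it; the furniture and walls round the work are solid. World frame = base frame: x ahead of the robot, y to its left, z up, the work surface at z = 0. Lengths are in m, angles in rad, forces in N, time in s.
With the tool pointing down it reaches from about 0.375 to 0.9 m from the base axis. Payload 3.1 kg.
Tool frame: the origin (TCP) lies at the very end of the fingers, on their centre line; the grasp point (between the pads) lies ctrl.hold_point_z behind it (ctrl.hold_point_z is the distance from the TCP to the grasp point, in m); z points along the fingers, y is the direction in which the jaws open and shut (so a half turn about z gives the same grasp; the last joint's range is limited). The gripper opens to 87 mm and grips with 3 to 60 N. Pads are 19 mm wide; open, the fingers measure 117 mm over their backs; the gripper's body (75 mm by 190 mm) begins 51 mm behind the grasp point.
Start: joints at [-1.323, 0.527, 1.433, -0, 1.181, -0.178], TCP at [0.258, -0.569, 0.223] pointing down, gripper open.
Joint ranges: [-3.08, 3.08], [-0.75, 2.2], [0.22, 2.44], [-1.43, 4.57], [0, 2.65], [-2.85, 2.85]. Speed limits (rad/s): [2.79, 2.79, 3.14, 3.14, 3.14, 3.14].

## Interface

Orientations are given as a unit quaternion [x, y, z, w].
In Python, from bench import ctrl gives the robot as it stands.
- The arm moves only by the tool apply_moves, never from a script. Its argument "rows" is a list of rows, each a list of 7 numbers: the turn, a rotation vector about the tool's x, y, z in degrees, then the shift along the tool's x, y, z in m, then the finger opening in m, from 0 to 0.087. A call has 1 to 20 rows; each row is the pose to reach, as a shift and turn from the pose measured when the call began, along the tool's axes at that moment; what a row does not reach only later rows make up. A row lasts 1/12 s, in which the tool goes at most 41.7 mm and 7.16 degrees, less where a joint would pass 70% of its speed; a pose out of reach is approached as far as the arm can. A call with a gripper value outside its range is refused whole. The fingers move at their own pace and stop on an object; "grip_force" is the grip in N (left out, the last holds). Time passes only in rows, so rows that repeat a pose let the fingers close. It gives the time, the measured TCP pose, the force and the opening at its end, in the units of the state.
- ctrl.state(): the state, without advancing time (a new reading comes with each control period).
- ctrl.read_camera(name): name is "side" or "top"; returns a dict with "color" (400x640x3 uint8, red, green, blue), "fov_y" (degrees; the focal length in pixels is half the picture's height over the tangent of half this angle, whatever the lens; pixels are square), "cx", "cy" (the principal point, pixels), "eye" and "attitude" of the camera in the world. Camera axes: x right, y down, z forward; pixel columns grow to the right and rows downward; lengths in m; the calibration is good to about 2 mm. A picture is of the moment at which its call begins. There is no depth.
- ctrl.job_done(): hands the job in, once; it reports no verdict.
The state is a dict: "time": time; "joints": joint angles; "joint_vel": joint speeds; "tau": joint torques, N m; "position": TCP position; "orientation": TCP orientation; "wrist_force": force on the tool from outside, world axes, zero at the start; "torque": the same for the moment, N m; "opening": opening from 0.0 (shut) to 1.0 (fully open).
Only numpy, scipy, OpenCV 4.12 (cv2) and the standard library are available. Lean on these libraries where they do the work, as an engineer would, in place of code of your own. Each camera call takes 0.05 s, during which the arm holds its last target.

## Task

A white plastic tray has just been vacuum-formed over the mould on the grey forming box and still clings to it at all four corners. Set the vent valve's black lever half open (45 degrees) to let air in slowly and leave it there, then take the tray by its tall pocket in one corner and peel that corner up first while the diagonally opposite corner still rests on the mould, until the tray comes free. Finish holding the tray up, level and still, 10 to 20 cm above where it sat, without letting go and without shoving the other things on the bench about.

Things in the scene. Friction and masses are not known exactly. Their poses are not given: they have to be found in the camera images.
- former: Grey vacuum forming box, fixed, 200 x 224 x 60 mm (its x, y, z); gauge and switch on its front (-x) face. Origin: centre of its footprint on the bench; x points away from the robot, y to the left along the box. A brass vent pipe leaves its right (-y) side 42 mm above the bench and ends 221 mm from the origin.
- mould (a point): Centre of the top of the wooden mould plate (146 x 152 x 12 mm, screwed on the box; axes as the box's), 72 mm above the bench; the tray's flange rests on it. Three bosses on it fill the tray's pockets with about 4 mm of play all round; rubber strips in its edge grip the tray's skirt near the four corners.
- vent (a joint): Angle (rad) of the vent's ball valve lever about its vertical axis, anticlockwise from above as it opens: 0 = shut, the lever points along the box's -x (across the pipe); 1.571 = fully open, along the box's -y (along the pipe); 0.785 = half open. It starts at 0 to 0.15. Stiff, about 0.12 N m; it stays where it is left.
- vent_axis (a point): Point on the valve's turning axis at the height of the middle of the lever's black grip, 86 mm above the bench; fixed to the box, 166 mm to the right (-y) of the box's origin.
- vent_lever (a point): Middle of the black lever grip, 45 mm out from the turning axis, at the same height. The grip is a bar 50 mm long (20 to 70 mm from the axis), 12 mm wide, 16 mm high (78 to 94 mm above the bench); below it there is only the brass pipe, top 59 mm above the bench.
- tray: White formed tray, upside down over the mould, 0.09 kg, stiff, 158 x 164 mm (x, y; axes as the box's at the start). Origin: centre of the underside of its flat 3 mm flange, 72 mm above the bench; a slightly flared skirt hangs 6 mm below it round the edge. Three hollow pockets stand up from the flange: a tall one, a low square one (centre +44, +44; 52 x 56, 13 mm high) and a long one (0, -38; 144 x 68, 17 high).
- tall_pocket (a point): Centre of the flat top of the tray's tall pocket, at (-43, +44, +29) mm on the tray. The pocket is 54 mm in x by 60 mm in y at its foot, 26 mm high above the flange, walls 2.5 mm leaning in 4 degrees: about 52 mm wide across its x sides, where it is best taken from above. 38 mm of flat flange lie between it and the low pocket.
- lift_corner (a point): The tray's corner beside the tall pocket, (-79, +82, 0) mm on the tray: the one nearest the robot on the left, to be peeled up first. Each corner is held with about 2 to 3 N (the opposite one with about 1 N) until its skirt has slid some 5 mm up past the rubber strip in the mould's edge; pulled straight up, all four hold at once, some 10 N.
- far_corner (a point): The diagonally opposite corner of the tray, (+79, -82, 0) mm on the tray.
- fossil_knob: Bystander: rounded grey fossil 45 x 51 x 23 mm, on the bench left of the box. Origin: centre of its underside.
- ammonite_b: Bystander: small dark ammonite 44 x 48 x 10 mm, on the bench left of the box. Origin: centre of its underside.
- loupe: Bystander: black hand lens 45 x 56 x 12 mm, right of the end of the vent pipe. Origin: centre of its underside.
- slate_b: Bystander: flat slate 58 x 136 x 13 mm, far right. Origin: centre of its underside.
- resin_bottle: Bystander: white bottle with an orange cap, 52 mm across, 125 mm tall, back left. Origin: centre of its underside.
- glue_bottle: Bystander: small brown bottle, 36 mm across, 95 mm tall, back left. Origin: centre of its underside.

How it is judged:
By the outcome, as a careful person would: the job done as asked, in the order asked, and still so for the second after the job is handed in, while the arm keeps its last pose, push and grip.
It also fails if it takes over 45 s, if anything falls off the work surface, if the arm or the gripper's body presses on something with over 40 N, if the wrist force passes 120 N, or if a joint passes its speed limit or range.

## Working session

There is one attempt and no reset: what is moved stays moved. The work goes in short steps, Python scripts to look and compute and a tool call to move; the robot and the scene stay as the last step left them, time stands still between calls to the robot, and variables do not carry over. Pictures are saved under pics/ and viewed, and the job is handed in when it is done.

Besides the shell and the picture viewer there is one more tool, called after "Request:" by a JSON object that holds its "method" and its "body", one argument or row to a line. apply_moves: Moves the arm, as the interface text tells. Its arguments: {"type":"object","properties":{"rows":{"type":"array","items":{"type":"array","items":{"type":"number"}}},"grip_force":{"type":"number"}},"required":["rows"]}

```bash
mkdir -p pics; ls; python3 - <<'E'
from bench import ctrl
import cv2
s=ctrl.state()
print(s, ctrl.hold_point_z)
for n in ("side","top"):
    c=ctrl.read_camera(n)
    print(n,{k:v for k,v in c.items() if k!="color"})
    cv2.imwrite(f"pics/{n}0.png",c["color"][:,:,::-1])
E
```

```text
pics
{'time': 0.0, 'joints': array([-1.32346626e+00,  5.28460488e-01,  1.43387460e+00, -8.29643874e-06,
        1.18135948e+00, -1.78460452e-01]), 'joint_vel': array([-0.00051425,  0.00113954,  0.00041968,  0.00156326,  0.00056227,
       -0.00051317]), 'tau': array([ 4.93865718e-04, -4.40040386e+01, -1.76590168e+01,  6.33427408e-02,
        5.81970939e-02, -1.71301176e-04]), 'position': array([ 0.25802167, -0.56847677,  0.22158391]), 'orientation': array([ 9.77422398e-01,  2.11292101e-01, -4.00160811e-05, -1.05020338e-03]), 'wrist_force': array([ 1.11441039,  0.11774619, -0.17285733]), 'torque': array([-0.00612382, -0.03993452,  0.0178596 ]), 'opening': 1.0009182863354829} 0.0187
side {'fov_y': 51.1112406220719, 'cx': 315.1879321301527, 'cy': 208.38601794301525, 'eye': array([ 0.16074664, -1.0674012 ,  0.86327973]), 'attitude': array([ 0.87897623, -0.15744944,  0.09160068, -0.44070373])}
top {'fov_y': 54.0278553182131, 'cx': 322.29039489306683, 'cy': 199.36786306008895, 'eye': array([ 0.50595855, -0.0891495 ,  1.08507433]), 'attitude': array([-0.70232372,  0.71079582, -0.03133232,  0.02299946])}
```

View pics/top0.png

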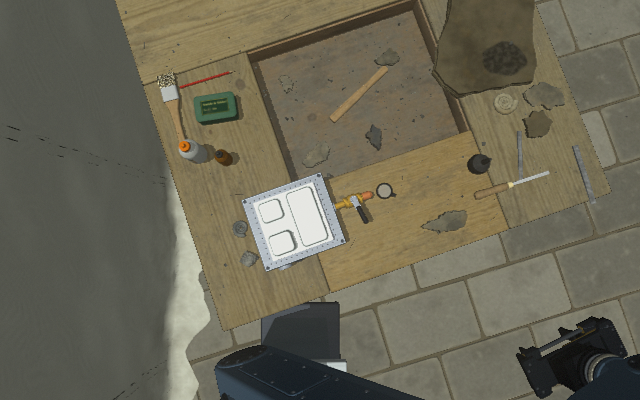

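View pics/side0.png

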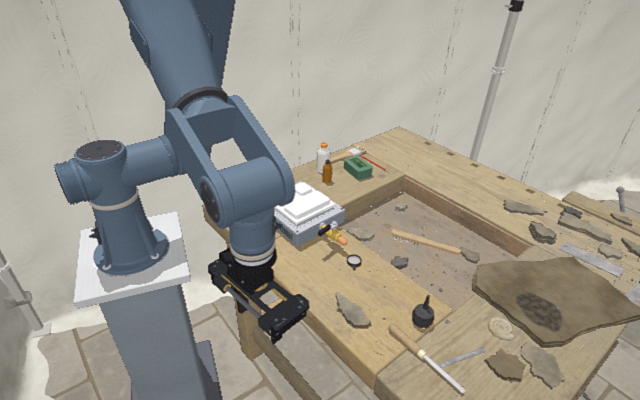

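The top view shows the box and tray at about (293,222), the vent lever (black) near (361,213), and the pipe and loupe to the right. In the side view the tray is at about (308,205), partly behind the arm. I'll zoom in on both.

```bash
cat > h.py <<'E'
import numpy as np, cv2
from scipy.spatial.transform import Rotation as R
from bench import ctrl
class Cam:
    def __init__(s,n,save=None):
        c=ctrl.read_camera(n); s.im=c["color"]; s.f=200/np.tan(np.radians(c["fov_y"])/2)
        s.cx,s.cy=c["cx"],c["cy"]; s.e=np.array(c["eye"]); s.R=R.from_quat(c["attitude"]).as_matrix()
        if save: cv2.imwrite(save,s.im[:,:,::-1])
    def ray(s,u,v):
        d=s.R@np.array([(u-s.cx)/s.f,(v-s.cy)/s.f,1]); return d/np.linalg.norm(d)
    def plane(s,u,v,z):
        d=s.ray(u,v); return s.e+d*(z-s.e[2])/d[2]
    def proj(s,p):
        q=s.R.T@(np.asarray(p)-s.e); return np.array([s.cx+s.f*q[0]/q[2],s.cy+s.f*q[1]/q[2]])
    def zoom(s,u0,v0,u1,v1,k,fn):
        cv2.imwrite(fn,cv2.resize(s.im[v0:v1,u0:u1,::-1],None,fx=k,fy=k,interpolation=cv2.INTER_CUBIC))
def tri(c1,p1,c2,p2):
    d1,d2=c1.ray(*p1),c2.ray(*p2)
    A=np.stack([d1,-d2],1); t=np.linalg.lstsq(A,c2.e-c1.e,rcond=None)[0]
    a,b=c1.e+t[0]*d1,c2.e+t[1]*d2
    return (a+b)/2,np.linalg.norm(a-b)
E
python3 - <<'E'
from h import *
t=Cam("top");s=Cam("side")
print(t.R,s.R)
t.zoom(225,160,405,285,4,"pics/t1.png"); s.zoom(260,170,380,280,5,"pics/s1.png")
E
```

```text
[[-0.01242483 -0.99697628  0.0767067 ]
 [-0.99985879  0.01151935 -0.01223564]
 [ 0.01131504 -0.0768479  -0.99697862]] [[ 0.93363798 -0.19605111  0.29980674]
 [-0.35752614 -0.56197979  0.74589126]
 [ 0.02225252 -0.80358116 -0.59477907]]
```

View pics/t1.png

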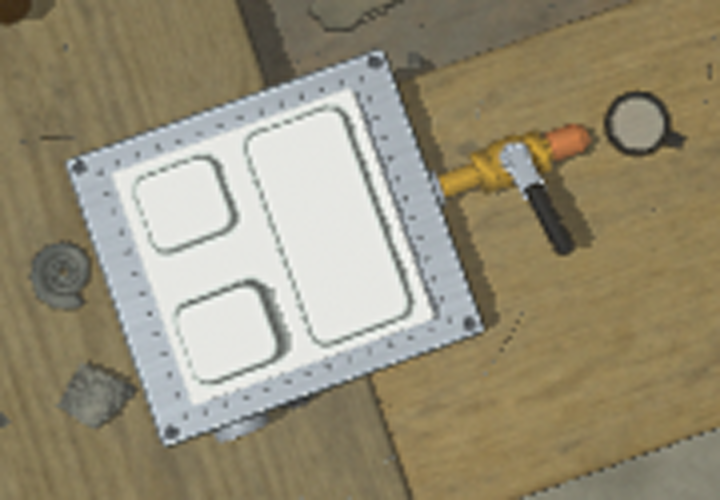

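View pics/s1.png

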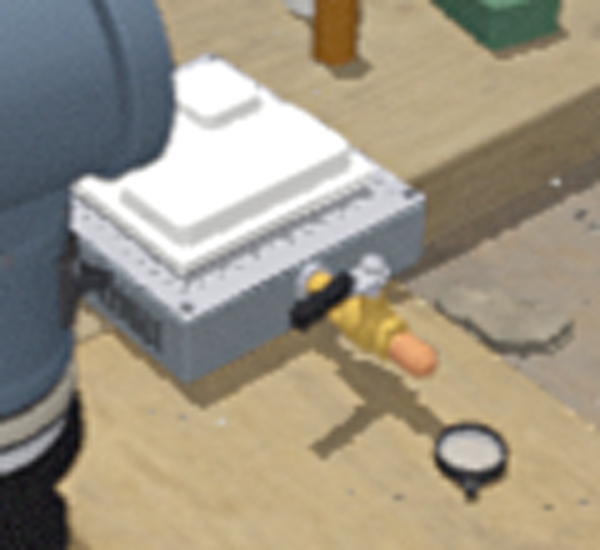

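The zoomed top view shows the box-top corners at zoom px (70,160), (380,50), (483,328), (168,443). The lever grip runs from (530,190) to (567,250), with the silver hub at (517,160). The tall pocket is at lower left, (228,330).

```bash
cat > m1.py <<'E'
from h import *
t=Cam("top");s=Cam("side")
def Z(x,y,k=4,o=(225,160)): return ((x+.5)/k-.5+o[0],(y+.5)/k-.5+o[1])
cs=[t.plane(*Z(x,y),0.060) for x,y in [(70,160),(380,50),(483,328),(168,443)]]
for c in cs: print(c.round(4))
FL,FR,NR,NL=cs
print([np.linalg.norm(a-b).round(4) for a,b in zip(cs,cs[1:]+cs[:1])])
yd=(FL-FR)+(NL-NR); print("yaw y",np.degrees(np.arctan2(-yd[0],yd[1])))
xd=(FL-NL)+(FR-NR); print("yaw x",np.degrees(np.arctan2(xd[1],xd[0])))
print("centre",np.mean(cs,0))
# tray outline by mask
hsv=cv2.cvtColor(t.im,cv2.COLOR_RGB2HSV)
m=((hsv[...,2]>200)&(hsv[...,1]<18)).astype(np.uint8); m[:,:240]=0;m[:,345:]=0;m[:165]=0;m[275:]=0
m=cv2.morphologyEx(m,cv2.MORPH_CLOSE,np.ones((5,5)))
n,l,st,_=cv2.connectedComponentsWithStats(m); i=1+st[1:,4].argmax()
ct=max(cv2.findContours((l==i).astype(np.uint8),0,1)[0],key=cv2.contourArea)
P=np.array([t.plane(*p[0],0.072)[:2] for p in ct],np.float32)
r=cv2.minAreaRect(P);print("tray rect",r)
# black lever
for c,box,nm in((t,(340,185,380,230),"t"),(s,(315,215,335,240),"s")):
    u0,v0,u1,v1=box
    g=c.im[v0:v1,u0:u1].max(2)<60
    n,l,st,ce=cv2.connectedComponentsWithStats(g.astype(np.uint8)); i=1+st[1:,4].argmax()
    v,u=np.nonzero(l==i); print(nm,len(u),u.mean()+u0,v.mean()+v0)
    rc=cv2.minAreaRect(np.stack([u+u0,v+v0],1).astype(np.float32)); print(rc)
    if nm=="t": tp=(u.mean()+u0,v.mean()+v0); pts=np.array([t.plane(a+u0,b+v0,.094)[:2] for a,b in zip(u,v)]); 
    else: sp=(u.mean()+u0,v.mean()+v0)
d=np.linalg.svd(pts-pts.mean(0))[2][0]; print("lever c",pts.mean(0),np.degrees(np.arctan2(*d[::-1])))
print(tri(t,tp,s,sp))
E
python3 m1.py
```

```text
[0.5866 0.1079 0.06  ]
[ 0.6569 -0.0956  0.06  ]
[ 0.4739 -0.1604  0.06  ]
[0.4027 0.0442 0.06  ]
[np.float64(0.2153), np.float64(0.1941), np.float64(0.2167), np.float64(0.1946)]
yaw y 19.124858877405263
yaw x 19.300742641055063
centre [ 0.5300178 -0.0259742  0.06     ]
tray rect ((0.5286461114883423, -0.02369476854801178), (0.16035188734531403, 0.16501832008361816), 19.097793579101562)
t 78 361.9871794871795 214.16666666666666
((362.10003662109375, 214.2000274658203), (18.335756301879883, 4.4721360206604), 63.43495178222656)
s 55 323.6 230.25454545454545
((323.96148681640625, 230.1922607421875), (4.160251140594482, 14.144854545593262), 56.3099365234375)
lever c [ 0.54351769 -0.20125863] -152.81265410460057
(array([ 0.54080764, -0.20111509,  0.08536762]), np.float64(0.0064401401360719875))
```

Box centre is about (0.529,-0.0245) with a yaw of 19.15°. The lever heading is 27.2°, about 8° open, and the measured grip point matches the geometry to 0.5 mm. I'll grasp the lever first.

```bash
cat >> h.py <<'E'
def down(heading):  # tool z down, tool x at heading deg
    h=np.radians(heading); x=np.array([np.cos(h),np.sin(h),0]); z=np.array([0,0,-1.]); return R.from_matrix(np.stack([x,np.cross(z,x),z],1))
def rel(targets,p=None,q=None):
    st=ctrl.state(); p=st["position"]; q=R.from_quat(st["orientation"])
    for pos,o in targets:
        rv=np.degrees((q.inv()*o).as_rotvec()); sh=q.inv().apply(np.array(pos)-p)
        print(rv.round(1).tolist(),sh.round(4).tolist())
def stat():
    s=ctrl.state(); print(round(s["time"],2),s["position"].round(4),R.from_quat(s["orientation"]).as_matrix().round(3).tolist(),s["wrist_force"].round(1),s["torque"].round(2),round(s["opening"]*87,1)); print(s["joints"].round(2))
    q=R.from_quat(s["orientation"]).as_matrix(); print("xhead",np.degrees(np.arctan2(q[1,0],q[0,0])).round(2),"zdown",q[:,2].round(4))
YAW=19.15
B=R.from_euler('z',YAW,degrees=True); O=np.array([.529,-.0245,0])
def box(p): return O+B.apply(p)
AX=box([0,-.166,0])
E
python3 - <<'E'
from h import *
u=np.array([-np.cos(np.radians(27.2)),-np.sin(np.radians(27.2)),0])
p=AX+.047*u; print(AX,p)
rel([(p+[0,0,.16],down(27.2)),(p+[0,0,.071],down(27.2))])
E
```

```text
[ 0.58345504 -0.18131406  0.        ] [ 0.54165247 -0.20279766  0.        ]
[-0.0, -0.0, -2.8] [0.4094, -0.2163, 0.0624]
[-0.0, -0.0, -2.8] [0.4094, -0.2162, 0.1514]
```

Request:
{"method": "apply_moves", "body": {
  "rows": [
    [0, 0, -2.8, 0.04, -0.02, 0, 0.04],
    [0, 0, -2.8, 0.07, -0.04, 0, 0.04],
    [0, 0, -2.8, 0.1, -0.055, 0.01, 0.04],
    [0, 0, -2.8, 0.13, -0.07, 0.02, 0.04],
    [0, 0, -2.8, 0.165, -0.087, 0.025, 0.04],
    [0, 0, -2.8, 0.2, -0.105, 0.03, 0.04],
    [0, 0, -2.8, 0.235, -0.125, 0.036, 0.04],
    [0, 0, -2.8, 0.27, -0.143, 0.042, 0.04],
    [0, 0, -2.8, 0.305, -0.161, 0.048, 0.04],
    [0, 0, -2.8, 0.34, -0.18, 0.054, 0.04],
    [0, 0, -2.8, 0.37, -0.195, 0.06, 0.04],
    [0, 0, -2.8, 0.395, -0.208, 0.062, 0.04],
    [0, 0, -2.8, 0.4094, -0.2163, 0.0624, 0.04],
    [0, 0, -2.8, 0.4094, -0.2163, 0.0624, 0.04]
  ],
  "grip_force": 10
}}

```text
time: 1.47
position: [0.5433, -0.1996, 0.1597]
orientation: [0.971, 0.237, 0.0, -0.001]
wrist_force: [0.4, -0.0, -0.0]
opening: 0.458
```

```bash
python3 - <<'E'
from h import *
stat()
u=np.array([-np.cos(np.radians(27.2)),-np.sin(np.radians(27.2)),0])
p=AX+.047*u
rel([(p+[0,0,.071],down(27.2))])
t=Cam("top");s=Cam("side")
t.zoom(225,140,425,290,4,"pics/t2.png"); s.zoom(220,140,380,260,5,"pics/s2.png")
E
```

```text
1.47 [ 0.5433 -0.1996  0.1597] [[0.887, 0.461, 0.0], [0.461, -0.887, 0.002], [0.001, -0.001, -1.0]] [ 0.4 -0.  -0. ] [ 0.01  0.01 -0.02] 39.8
[-0.55  0.55  1.61  0.    0.99  0.54]
xhead 27.45 zdown [ 3.0e-04  1.7e-03 -1.0e+00]
[-0.1, -0.1, 0.3] [-0.0031, 0.0022, 0.0887]
```

View pics/t2.png

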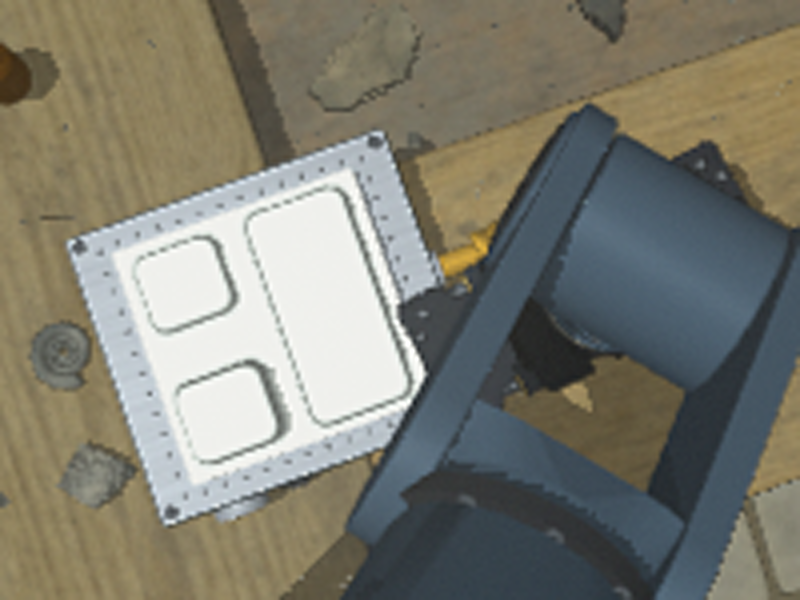

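View pics/s2.png

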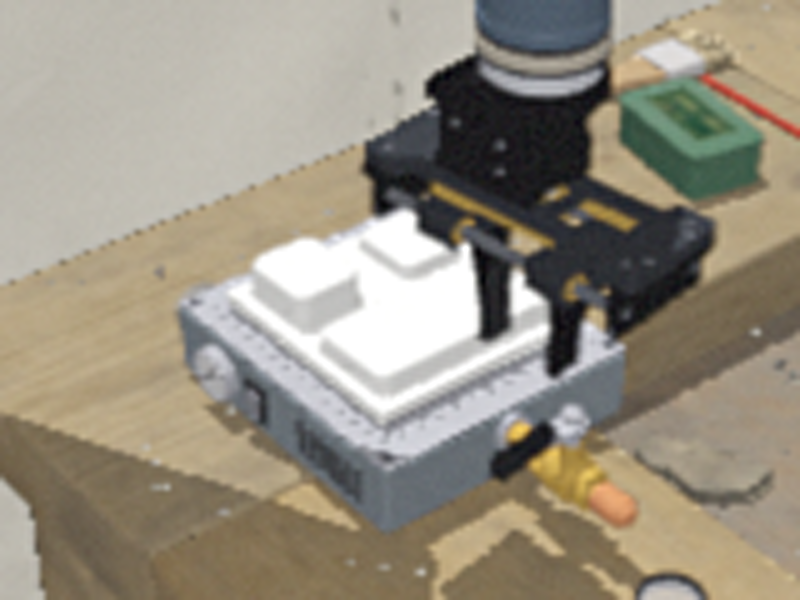

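The side view is clear now. The box's NR corner is at zoom (388,463), FR at (623,348) and NL at (182,303). The tall pocket's top face is centred at about (304,270), and the lever runs (497,465) to (552,432). I'll triangulate the heights.

```bash
python3 - <<'E'
from h import *
t=Cam("top");s=Cam("side")
def Z(x,y,o,k): return ((x+.5)/k-.5+o[0],(y+.5)/k-.5+o[1])
T=lambda x,y:Z(x,y,(225,140),4); S=lambda x,y:Z(x,y,(220,140),5)
for n,a,b in [("boxNR",(483,408),(388,463)),("boxNL",(168,523),(182,303)),("tallTop",(229,410),(304,270)),("trayNR",(434,398),(385,418)),
  ("lever",(548,300),(524,449))]:
    p,e=tri(t,T(*a),s,S(*b)); print(n,p.round(4),e.round(4))
# predictions in zoom px
for n,p in [("boxNR",box([-.1,-.112,.06])),("boxNL",box([-.1,.112,.06])),("tallTop",box([-.043,.044,.101])),("trayNR",box([-.079,-.082,.072])),("pipeend",box([0,-.221,.042])),("ax",AX+[0,0,.086]),("lev",AX+[0,0,.086]+.045*np.array([-np.cos(np.radians(27.2)),-np.sin(np.radians(27.2)),0]))]:
    a=t.proj(p);b=s.proj(p); print(n,((a-[225,140])*4+1.5).round(),((b-[220,140])*5+2).round())
E
```

```text
boxNR [ 0.4722 -0.1595  0.0641] 0.0039
boxNL [0.4    0.0451 0.0602] 0.0057
tallTop [0.4725 0.0022 0.0982] 0.0072
trayNR [ 0.4801 -0.1278  0.0724] 0.002
lever [ 0.5414 -0.2006  0.0879] 0.0026
boxNR [487. 412.] [392. 472.]
boxNL [161. 531.] [182. 301.]
tallTop [226. 413.] [311. 266.]
trayNR [434. 398.] [388. 418.]
pipeend [587. 214.] [638. 520.]
ax [516. 237.] [579. 417.]
lev [549. 299.] [530. 452.]
```

Heights agree with the given values: box top 60–64 mm, tray 72 mm, lever 86–88 mm, pocket top 98 mm. Descending on the lever.

Request:
{"method": "apply_moves", "body": {
  "rows": [
    [0, 0, 0.3, -0.003, 0.002, 0.03, 0.04],
    [0, 0, 0.3, -0.003, 0.002, 0.055, 0.04],
    [0, 0, 0.3, -0.003, 0.002, 0.075, 0.04],
    [0, 0, 0.3, -0.003, 0.002, 0.085, 0.04],
    [0, 0, 0.3, -0.003, 0.002, 0.0885, 0.04],
    [0, 0, 0.3, -0.003, 0.002, 0.0885, 0.04]
  ]
}}

```text
time: 2.17
position: [0.5388, -0.2076, 0.0711]
orientation: [0.973, 0.232, -0.001, -0.001]
wrist_force: [-0.3, 0.2, 0.8]
opening: 0.464
```

```bash
python3 - <<'E'
from h import *
stat()
s=Cam("side"); s.zoom(260,170,380,280,5,"pics/s3.png")
E
```

```text
2.17 [ 0.5388 -0.2076  0.0711] [[0.893, 0.45, -0.001], [0.45, -0.893, 0.001], [-0.001, -0.001, -1.0]] [-0.3  0.2  0.8] [ 0.   -0.04  0.02] 40.4
[-0.56  0.68  1.67 -0.    0.79  0.54]
xhead 26.77 zdown [-1.4e-03  8.0e-04 -1.0e+00]
```

View pics/s3.png

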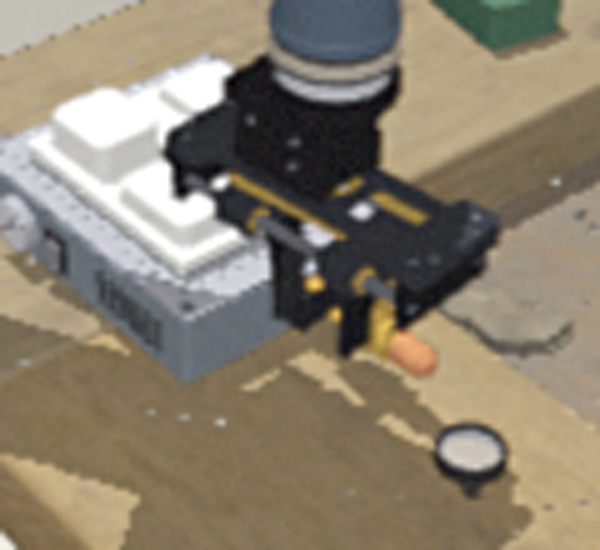

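The fingers straddle the lever, but about 5 mm off because I measured before the arm settled. I'll correct that, then close.

```bash
python3 - <<'E'
from h import *
stat()
u=np.array([-np.cos(np.radians(27.2)),-np.sin(np.radians(27.2)),0])
p=AX+.045*u
rel([(p+[0,0,.071],down(27.2))])
E
```

```text
2.22 [ 0.5394 -0.2077  0.072 ] [[0.893, 0.451, 0.0], [0.451, -0.893, -0.0], [0.0, 0.0, -1.0]] [0.  0.9 0.4] [-0.01 -0.03  0.04] 39.9
[-0.56  0.68  1.67 -0.    0.79  0.54]
xhead 26.79 zdown [ 1.e-04 -1.e-04 -1.e+00]
[0.0, -0.0, -0.4] [0.0062, -0.0034, 0.001]
```

Request:
{"method": "apply_moves", "body": {
  "rows": [
    [0, 0, -0.4, 0.006, -0.0035, 0.001, 0.04],
    [0, 0, -0.4, 0.006, -0.0035, 0.001, 0.04],
    [0, 0, -0.4, 0.006, -0.0035, 0.001, 0.025],
    [0, 0, -0.4, 0.006, -0.0035, 0.001, 0.01],
    [0, 0, -0.4, 0.006, -0.0035, 0.001, 0.005],
    [0, 0, -0.4, 0.006, -0.0035, 0.001, 0.005],
    [0, 0, -0.4, 0.006, -0.0035, 0.001, 0.005],
    [0, 0, -0.4, 0.006, -0.0035, 0.001, 0.005]
  ],
  "grip_force": 15
}}

```text
time: 2.88
position: [0.5428, -0.2013, 0.0711]
orientation: [0.972, 0.235, -0.0, -0.001]
wrist_force: [-0.8, 2.0, 2.2]
opening: 0.14
```

```bash
python3 - <<'E'
from h import *
stat()
st=ctrl.state(); h0=27.2
# rotate about AX: rows
r=st["position"][:2]-AX[:2]; print("r",np.linalg.norm(r),"head",np.degrees(np.arctan2(*r[::-1]))-180)
T=[]
for a in (5,10,15,20,25,30,34,37,38,39,40):
    Rz=R.from_euler('z',a,degrees=True)
    p=AX+Rz.apply(st["position"]-AX); T.append((p,Rz*R.from_quat(st["orientation"])))
rel(T)
E
```

```text
2.88 [ 0.5428 -0.2013  0.0711] [[0.889, 0.457, -0.001], [0.457, -0.889, 0.001], [-0.0, -0.001, -1.0]] [-0.8  2.   2.2] [0.3  0.06 0.16] 12.2
[-0.55  0.68  1.67  0.    0.8   0.55]
xhead 27.21 zdown [-8.e-04  9.e-04 -1.e+00]
r 0.045287255549276685 head -333.80904200908776
[-0.0, -0.0, -5.0] [0.0001, 0.0039, -0.0]
[-0.0, -0.0, -10.0] [0.0005, 0.0079, -0.0]
[-0.0, -0.0, -15.0] [0.0013, 0.0117, -0.0]
[-0.0, -0.0, -20.0] [0.0025, 0.0155, -0.0]
[-0.0, -0.0, -25.0] [0.0039, 0.0192, -0.0]
[-0.0, -0.0, -30.0] [0.0057, 0.0227, -0.0]
[-0.0, -0.0, -34.0] [0.0073, 0.0255, -0.0]
[-0.0, -0.0, -37.0] [0.0086, 0.0274, -0.0]
[-0.0, -0.0, -38.0] [0.0091, 0.028, -0.0]
[-0.0, -0.0, -39.0] [0.0096, 0.0287, -0.0]
[-0.0, -0.0, -40.0] [0.0101, 0.0293, -0.0]
```

Request:
{"method": "apply_moves", "body": {
  "rows": [
    [0, 0, -5, 0.0001, 0.0039, 0, 0.005],
    [0, 0, -10, 0.0005, 0.0079, 0, 0.005],
    [0, 0, -15, 0.0013, 0.0117, 0, 0.005],
    [0, 0, -20, 0.0025, 0.0155, 0, 0.005],
    [0, 0, -25, 0.0039, 0.0192, 0, 0.005],
    [0, 0, -30, 0.0057, 0.0227, 0, 0.005],
    [0, 0, -34, 0.0073, 0.0255, 0, 0.005],
    [0, 0, -37, 0.0086, 0.0274, 0, 0.005],
    [0, 0, -37, 0.0086, 0.0274, 0, 0.005],
    [0, 0, -37, 0.0086, 0.0274, 0, 0.005],
    [0, 0, -37, 0.0086, 0.0274, 0, 0.005]
  ]
}}

```text
time: 3.8
position: [0.5634, -0.221, 0.0711]
orientation: [0.847, 0.531, 0.0, -0.001]
wrist_force: [2.3, 4.3, 1.0]
opening: 0.131
```

```bash
python3 - <<'E'
from h import *
stat()
st=ctrl.state()
r=st["position"][:2]-AX[:2]; print("r",np.linalg.norm(r),"head",np.degrees(np.arctan2(*r[::-1]))+180)
E
```

```text
3.8 [ 0.5634 -0.221   0.0711] [[0.436, 0.9, 0.0], [0.9, -0.436, 0.002], [0.002, -0.001, -1.0]] [2.3 4.3 1. ] [ 0.75 -0.46  0.11] 11.4
[-0.56  0.7   1.6   0.    0.84 -0.11]
xhead 64.14 zdown [ 1.0e-04  1.7e-03 -1.0e+00]
r 0.044506336054626124 head 63.178331271503495
```

Request:
{"method": "apply_moves", "body": {
  "rows": [
    [0, 0, 0, 0, 0, 0, 0.02],
    [0, 0, 0, 0, 0, 0, 0.035],
    [0, 0, 0, 0, 0, 0, 0.04],
    [0, 0, 0, 0, 0, -0.02, 0.04],
    [0, 0, 0, 0, 0, -0.05, 0.04],
    [0, 0, 0, 0, 0, -0.085, 0.06],
    [0, 0, 0, 0, 0, -0.1, 0.08],
    [0, 0, 0, 0, 0, -0.1, 0.08],
    [0, 0, 0, 0, 0, -0.1, 0.08]
  ]
}}

```text
time: 4.55
position: [0.5635, -0.2219, 0.1719]
orientation: [0.847, 0.531, 0.001, 0.0]
wrist_force: [-0.2, 1.2, -0.2]
opening: 0.677
```

```bash
python3 - <<'E'
from h import *
stat()
p=box([-.043,.044,.18]); print(p)
rel([(p,down(YAW+90))])
E
```

```text
4.55 [ 0.5635 -0.2219  0.1719] [[0.437, 0.9, 0.002], [0.9, -0.437, 0.0], [0.001, 0.001, -1.0]] [-0.2  1.2 -0.2] [-0.04 -0.02 -0.02] 58.9
[-0.56  0.56  1.53  0.    1.05 -0.11]
xhead 64.12 zdown [ 0.0017  0.     -1.    ]
[0.47394563 0.00295935 0.18      ]
[0.1, -0.0, -45.0] [0.1632, -0.1787, -0.0082]
```

Request:
{"method": "apply_moves", "body": {
  "rows": [
    [0, 0, -5, 0.018, -0.02, -0.006, 0.08],
    [0, 0, -10, 0.038, -0.042, -0.0082, 0.08],
    [0, 0, -15, 0.058, -0.064, -0.0082, 0.08],
    [0, 0, -20, 0.08, -0.088, -0.0082, 0.08],
    [0, 0, -26, 0.1, -0.11, -0.0082, 0.08],
    [0, 0, -32, 0.12, -0.132, -0.0082, 0.08],
    [0, 0, -38, 0.142, -0.155, -0.0082, 0.08],
    [0, 0, -43, 0.156, -0.171, -0.0082, 0.08],
    [0, 0, -45, 0.1632, -0.1787, -0.0082, 0.08],
    [0, 0, -45, 0.1632, -0.1787, -0.0082, 0.08],
    [0, 0, -45, 0.1632, -0.1787, -0.0082, 0.08],
    [0, 0, -45, 0.1632, -0.1787, -0.0082, 0.08]
  ]
}}

```text
time: 5.55
position: [0.475, 0.0018, 0.1796]
orientation: [0.581, 0.814, 0.0, 0.001]
wrist_force: [-0.1, 0.4, 0.1]
opening: 0.916
```

```bash
python3 - <<'E'
from h import *
stat()
t=Cam("top");s=Cam("side")
t.zoom(225,140,425,290,4,"pics/t4.png"); s.zoom(220,140,380,260,5,"pics/s4.png")
u0,v0,u1,v1=335,185,380,230
g=t.im[v0:v1,u0:u1].max(2)<60
n,l,stt,ce=cv2.connectedComponentsWithStats(g.astype(np.uint8)); i=1+stt[1:,4].argmax()
v,u=np.nonzero(l==i); pts=np.array([t.plane(a+u0,b+v0,.094)[:2] for a,b in zip(u,v)])
d=np.linalg.svd(pts-pts.mean(0))[2][0]; print(len(u),"lever c",pts.mean(0),np.degrees(np.arctan2(*d[::-1])))
r=pts.mean(0)-AX[:2]; print("from axis",np.linalg.norm(r),np.degrees(np.arctan2(*r[::-1]))+180)
stat()
E
```

```text
5.55 [0.475  0.0018 0.1796] [[-0.326, 0.946, 0.002], [0.946, 0.326, -0.001], [-0.001, 0.002, -1.0]] [-0.1  0.4  0.1] [-0.01 -0.16  0.03] 79.7
[-0.23  0.39  1.85 -0.    0.9  -0.56]
xhead 109.0 zdown [ 2.3e-03 -7.0e-04 -1.0e+00]
82 lever c [ 0.56431195 -0.22105625] 65.19945440080886
from axis 0.044112352557133125 64.28072805069982
5.65 [0.4749 0.0016 0.1798] [[-0.325, 0.946, 0.002], [0.946, 0.325, -0.0], [-0.001, 0.002, -1.0]] [ 0.5  0.2 -0.3] [ 0.03 -0.1   0.01] 80.1
[-0.23  0.39  1.85  0.    0.9  -0.56]
xhead 108.98 zdown [ 2.3e-03 -4.0e-04 -1.0e+00]
```

View pics/t4.png

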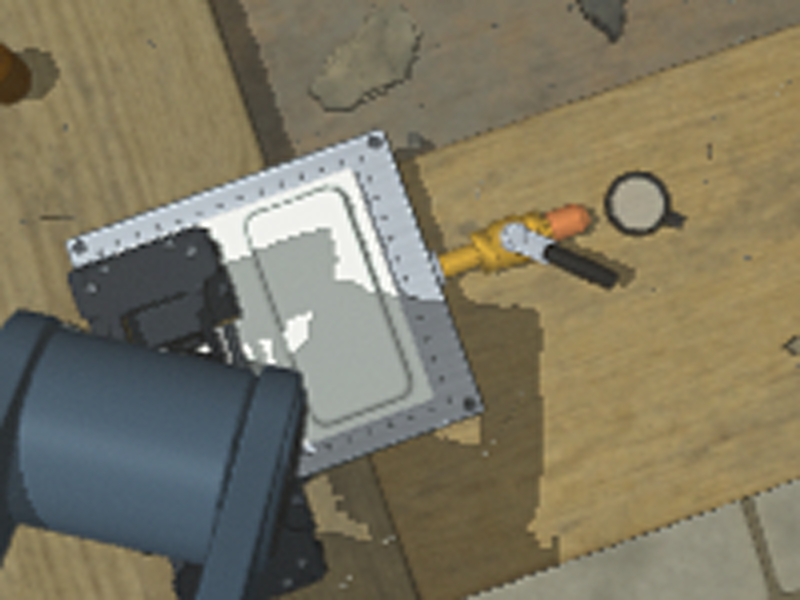

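View pics/s4.png

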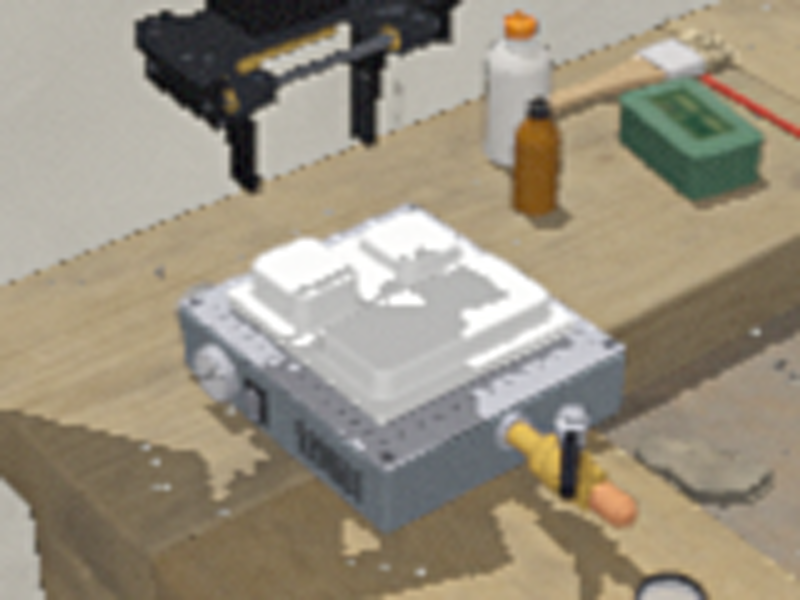

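The lever now stands at 45–46° (heading 64.3–65.2° minus 19.15°), seen as the black bar from (545,248) to (615,282). The tray hasn't moved. Next I'll go down over the tall pocket.

```bash
python3 - <<'E'
from h import *
p=box([-.043,.044,.0785])
rel([(p,down(YAW+90))])
E
```

```text
[0.1, 0.1, -0.2] [0.0017, -0.0007, 0.1013]
```

Request:
{"method": "apply_moves", "body": {
  "rows": [
    [0, 0.1, -0.2, 0.0017, -0.0007, 0.03, 0.07],
    [0, 0.1, -0.2, 0.0017, -0.0007, 0.055, 0.07],
    [0, 0.1, -0.2, 0.0017, -0.0007, 0.075, 0.07],
    [0, 0.1, -0.2, 0.0017, -0.0007, 0.088, 0.07],
    [0, 0.1, -0.2, 0.0017, -0.0007, 0.095, 0.07],
    [0, 0.1, -0.2, 0.0017, -0.0007, 0.099, 0.07],
    [0, 0.1, -0.2, 0.0017, -0.0007, 0.1, 0.07],
    [0, 0.1, -0.2, 0.0017, -0.0007, 0.1, 0.07],
    [0, 0.1, -0.2, 0.0017, -0.0007, 0.1, 0.07]
  ]
}}

```text
time: 6.4
position: [0.4747, 0.0027, 0.0805]
orientation: [0.58, 0.815, 0.001, 0.001]
wrist_force: [1.1, 0.7, 0.3]
opening: 0.804
```

```bash
python3 - <<'E'
from h import *
t=Cam("top");s=Cam("side")
stat()
rel([(box([-.043,.044,.0785]),down(YAW+90))])
s.zoom(220,140,340,240,6,"pics/s5.png"); t.zoom(225,140,425,290,4,"pics/t5.png")
E
```

```text
6.5 [0.4746 0.0028 0.0806] [[-0.329, 0.944, 0.004], [0.944, 0.329, 0.001], [-0.0, 0.004, -1.0]] [-0.7  0.6  0.1] [-0.04 -0.11 -0.02] 69.9
[-0.23  0.57  1.93  0.    0.64 -0.57]
xhead 109.18 zdown [ 3.5e-03  8.0e-04 -1.0e+00]
[0.2, 0.0, 0.0] [0.0003, -0.0006, 0.0021]
```

View pics/s5.png

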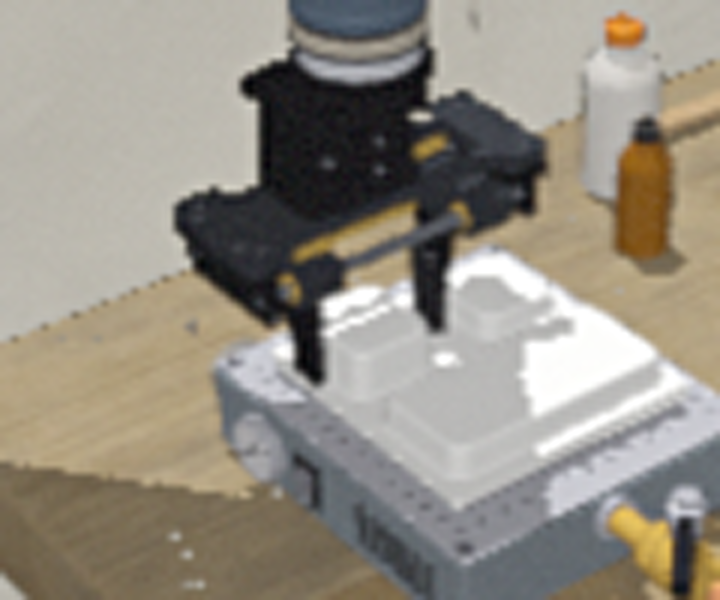

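The fingers straddle the tall pocket: near finger at (312,370), far finger at (432,325), pocket between. I'll lower 2 mm and close gently.

Request:
{"method": "apply_moves", "body": {
  "rows": [
    [0.2, 0, 0, 0, -0.0005, 0.002, 0.07],
    [0.2, 0, 0, 0, -0.0005, 0.002, 0.062],
    [0.2, 0, 0, 0, -0.0005, 0.002, 0.056],
    [0.2, 0, 0, 0, -0.0005, 0.002, 0.05],
    [0.2, 0, 0, 0, -0.0005, 0.002, 0.045],
    [0.2, 0, 0, 0, -0.0005, 0.002, 0.045],
    [0.2, 0, 0, 0, -0.0005, 0.002, 0.045]
  ],
  "grip_force": 6
}}

```text
time: 7.08
position: [0.4741, 0.0027, 0.0786]
orientation: [0.579, 0.815, -0.0, 0.0]
wrist_force: [0.0, -0.4, 1.9]
opening: 0.607
```

```bash
python3 - <<'E'
from h import *
stat()
st=ctrl.state(); print(B.inv().apply(st["position"]-O), B.inv().apply(st["wrist_force"]))
E
```

```text
7.08 [0.4741 0.0027 0.0786] [[-0.329, 0.944, 0.0], [0.944, 0.329, -0.0], [-0.0, 0.0, -1.0]] [ 0.  -0.4  1.9] [-0.01 -0.03 -0.02] 52.8
[-0.23  0.58  1.93 -0.    0.63 -0.56]
xhead 109.18 zdown [ 2.e-04 -4.e-04 -1.e+00]
[-0.04297147  0.04368557  0.07863512] [-0.10024927 -0.3943855   1.85889192]
```

Gripped and centred with no side load. I'll firm up the grip and work out the peel arc about the far corner.

Request:
{"method": "apply_moves", "body": {
  "rows": [
    [0, 0, 0, 0, 0, 0, 0.04],
    [0, 0, 0, 0, 0, 0, 0.04],
    [0, 0, 0, 0, 0, 0, 0.04],
    [0, 0, 0, 0, 0, 0, 0.04]
  ],
  "grip_force": 40
}}

```text
time: 7.42
position: [0.4741, 0.0027, 0.0787]
orientation: [0.579, 0.815, -0.0, 0.0]
wrist_force: [-1.1, 0.2, 0.1]
opening: 0.603
```

```bash
cat >> h.py <<'E'
def peel(angles,F=(.079,-.082,.070)):
    st=ctrl.state(); p=st["position"]; q=R.from_quat(st["orientation"])
    piv=box(F); d=np.array([-.158,.164,0]); d/=np.linalg.norm(d); a=B.apply(np.cross(d,[0,0,1]))
    return [(piv+R.from_rotvec(a*np.radians(x)).apply(p-piv),R.from_rotvec(a*np.radians(x))*q) for x in angles]
E
python3 - <<'E'
from h import *
stat(); rel(peel([.5,1,1.5,2,2.5,3,3.5,4,5,6]))
E
```

```text
7.42 [0.4741 0.0027 0.0787] [[-0.329, 0.944, 0.0], [0.944, 0.329, -0.0], [-0.0, 0.0, -1.0]] [-1.1  0.2  0.1] [ 0.05 -0.11 -0.07] 52.4
[-0.23  0.58  1.93 -0.    0.63 -0.56]
xhead 109.18 zdown [ 3.e-04 -4.e-04 -1.e+00]
[0.3, 0.4, -0.0] [-0.0001, 0.0001, -0.0015]
[0.7, 0.7, -0.0] [-0.0001, 0.0001, -0.0031]
[1.0, 1.1, -0.0] [-0.0002, 0.0002, -0.0046]
[1.4, 1.4, -0.0] [-0.0003, 0.0003, -0.0061]
[1.7, 1.8, -0.0] [-0.0004, 0.0004, -0.0076]
[2.1, 2.2, -0.0] [-0.0005, 0.0005, -0.0092]
[2.4, 2.5, -0.0] [-0.0006, 0.0006, -0.0107]
[2.8, 2.9, -0.0] [-0.0007, 0.0007, -0.0122]
[3.5, 3.6, -0.0] [-0.001, 0.001, -0.0152]
[4.2, 4.3, -0.0] [-0.0014, 0.0013, -0.0183]
```

Request:
{"method": "apply_moves", "body": {
  "rows": [
    [0.3, 0.4, 0, -0.0001, 0.0001, -0.0015, 0.04],
    [0.5, 0.5, 0, -0.0001, 0.0001, -0.0023, 0.04],
    [0.7, 0.7, 0, -0.0001, 0.0001, -0.0031, 0.04],
    [0.85, 0.9, 0, -0.0002, 0.0002, -0.0038, 0.04],
    [1.0, 1.1, 0, -0.0002, 0.0002, -0.0046, 0.04],
    [1.2, 1.25, 0, -0.0002, 0.0002, -0.0053, 0.04],
    [1.4, 1.4, 0, -0.0003, 0.0003, -0.0061, 0.04],
    [1.55, 1.6, 0, -0.0003, 0.0003, -0.0069, 0.04],
    [1.7, 1.8, 0, -0.0004, 0.0004, -0.0076, 0.04],
    [1.7, 1.8, 0, -0.0004, 0.0004, -0.0076, 0.04],
    [1.7, 1.8, 0, -0.0004, 0.0004, -0.0076, 0.04]
  ]
}}

```text
time: 8.33
position: [0.4749, 0.0023, 0.0865]
orientation: [0.579, 0.815, -0.003, -0.021]
wrist_force: [0.5, 1.3, -0.8]
opening: 0.602
```

```bash
python3 - <<'E'
from h import *
stat()
s=Cam("side"); s.zoom(220,140,340,240,6,"pics/s6.png")
rel(peel([1,2,3,4,5]))
E
```

```text
8.33 [0.4749 0.0023 0.0865] [[-0.328, 0.944, -0.037], [0.944, 0.329, 0.019], [0.031, -0.029, -0.999]] [ 0.5  1.3 -0.8] [ 0.15 -0.31  0.02] 52.4
[-0.24  0.57  1.9   0.02  0.72 -0.58]
xhead 109.17 zdown [-0.0374  0.0193 -0.9991]
[0.7, 0.7, 0.0] [-0.0001, 0.0001, -0.0031]
[1.4, 1.4, 0.0] [-0.0003, 0.0003, -0.0061]
[2.1, 2.2, 0.0] [-0.0005, 0.0005, -0.0091]
[2.8, 2.9, 0.0] [-0.0008, 0.0007, -0.0122]
[3.5, 3.6, 0.0] [-0.001, 0.001, -0.0152]
```

View pics/s6.png

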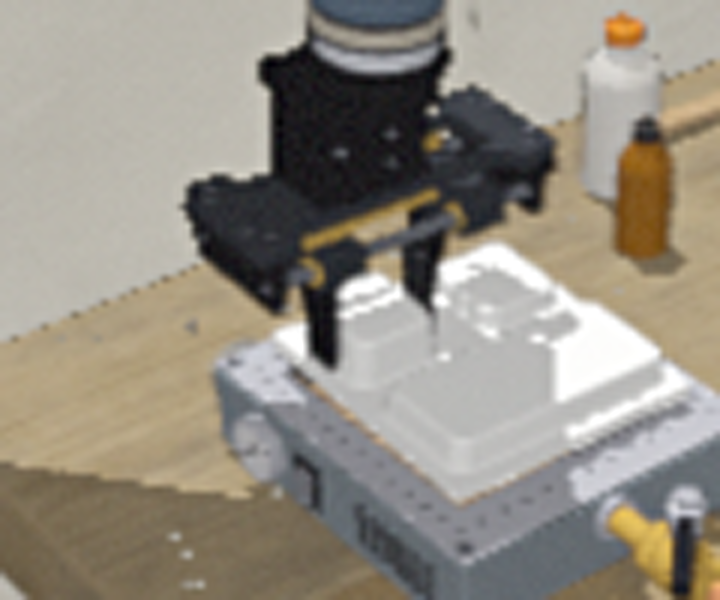

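The wooden mould now shows along the tray's near edge, (330,390) to (450,490). The lift corner is rising and the far side is still down, so I'll continue the peel to about 6.5°.

Request:
{"method": "apply_moves", "body": {
  "rows": [
    [0.35, 0.35, 0, 0, 0, -0.0015, 0.04],
    [0.7, 0.7, 0, -0.0001, 0.0001, -0.0031, 0.04],
    [1.05, 1.05, 0, -0.0002, 0.0002, -0.0046, 0.04],
    [1.4, 1.4, 0, -0.0003, 0.0003, -0.0061, 0.04],
    [1.75, 1.8, 0, -0.0004, 0.0004, -0.0076, 0.04],
    [2.1, 2.2, 0, -0.0005, 0.0005, -0.0091, 0.04],
    [2.45, 2.55, 0, -0.0006, 0.0006, -0.0107, 0.04],
    [2.8, 2.9, 0, -0.0008, 0.0007, -0.0122, 0.04],
    [2.8, 2.9, 0, -0.0008, 0.0007, -0.0122, 0.04],
    [2.8, 2.9, 0, -0.0008, 0.0007, -0.0122, 0.04],
    [2.8, 2.9, 0, -0.0008, 0.0007, -0.0122, 0.04]
  ]
}}

```text
time: 9.3
position: [0.4765, 0.0014, 0.0986]
orientation: [0.578, 0.814, -0.008, -0.055]
wrist_force: [2.6, -0.3, -1.0]
opening: 0.602
```

```bash
python3 - <<'E'
from h import *
stat()
s=Cam("side"); s.zoom(220,140,340,240,6,"pics/s7.png");t=Cam("top");t.zoom(225,140,425,290,4,"pics/t7.png")
rel(peel([1,2,3,4,5]))
p=ctrl.state()["position"];q=R.from_quat(ctrl.state()["orientation"])
rel([(p+[0,0,z],q) for z in (.01,.02,.03,.04,.05)])
E
```

```text
9.3 [0.4765 0.0014 0.0986] [[-0.325, 0.941, -0.099], [0.942, 0.331, 0.051], [0.08, -0.077, -0.994]] [ 2.6 -0.3 -1. ] [-0.02 -0.63  0.13] 52.3
[-0.25  0.57  1.84  0.03  0.84 -0.61]
xhead 109.01 zdown [-0.0993  0.0506 -0.9938]
[0.7, 0.7, 0.0] [-0.0001, 0.0001, -0.003]
[1.4, 1.4, 0.0] [-0.0003, 0.0003, -0.0061]
[2.1, 2.2, 0.0] [-0.0005, 0.0005, -0.0091]
[2.8, 2.9, 0.0] [-0.0008, 0.0007, -0.0122]
[3.5, 3.6, 0.0] [-0.0011, 0.001, -0.0152]
[0.0, 0.0, 0.0] [0.0008, -0.0008, -0.0099]
[0.0, 0.0, 0.0] [0.0016, -0.0015, -0.0199]
[0.0, 0.0, 0.0] [0.0024, -0.0023, -0.0298]
[0.0, 0.0, 0.0] [0.0032, -0.0031, -0.0398]
[0.0, 0.0, 0.0] [0.004, -0.0039, -0.0497]
```

View pics/s7.png

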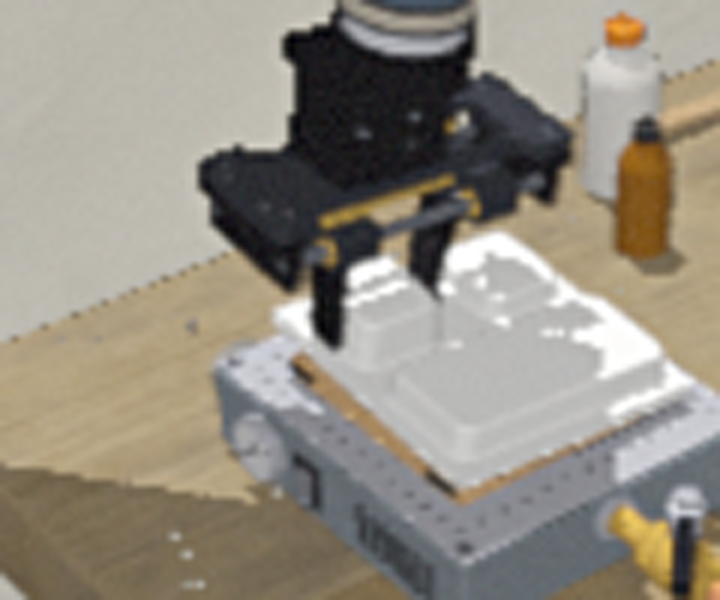

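View pics/t7.png

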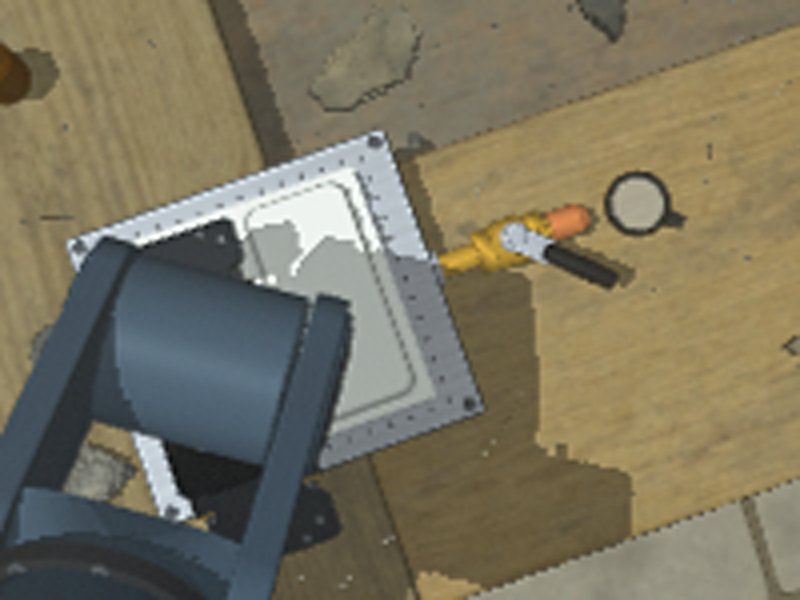

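Tilt is 6.4°. The near-right corner has cleared the rubber strip (mould visible at (450,490)) and the far corner still rests. I'll lift straight up at this tilt.

Request:
{"method": "apply_moves", "body": {
  "rows": [
    [0, 0, 0, 0.0001, -0.0001, -0.0015, 0.04],
    [0, 0, 0, 0.0002, -0.0002, -0.003, 0.04],
    [0, 0, 0, 0.0004, -0.0004, -0.005, 0.04],
    [0, 0, 0, 0.0006, -0.0006, -0.007, 0.04],
    [0, 0, 0, 0.0008, -0.0008, -0.0099, 0.04],
    [0, 0, 0, 0.001, -0.001, -0.013, 0.04],
    [0, 0, 0, 0.0013, -0.0012, -0.016, 0.04],
    [0, 0, 0, 0.0016, -0.0015, -0.02, 0.04],
    [0, 0, 0, 0.002, -0.0019, -0.025, 0.04],
    [0, 0, 0, 0.0024, -0.0023, -0.03, 0.04],
    [0, 0, 0, 0.0028, -0.0027, -0.035, 0.04],
    [0, 0, 0, 0.0032, -0.0031, -0.04, 0.04],
    [0, 0, 0, 0.0036, -0.0035, -0.045, 0.04],
    [0, 0, 0, 0.004, -0.0039, -0.05, 0.04],
    [0, 0, 0, 0.004, -0.0039, -0.05, 0.04],
    [0, 0, 0, 0.004, -0.0039, -0.05, 0.04]
  ]
}}

```text
time: 10.73
position: [0.4767, 0.0013, 0.1493]
orientation: [0.578, 0.814, -0.008, -0.055]
wrist_force: [0.6, 0.1, -0.6]
opening: 0.6
```

```bash
python3 - <<'E'
from h import *
s=Cam("side"); s.zoom(200,110,350,230,5,"pics/s8.png")
stat()
p=box([-.043,.044,.0787+.145]); p0=ctrl.state()["position"]; 
rel([(p,down(YAW+90))])
E
```

```text
10.78 [0.4764 0.0014 0.149 ] [[-0.325, 0.941, -0.099], [0.942, 0.331, 0.051], [0.08, -0.077, -0.994]] [ 1.   0.7 -0.9] [ 0.01 -0.17  0.07] 52.3
[-0.25  0.48  1.8   0.03  0.97 -0.6 ]
xhead 109.01 zdown [-0.0992  0.0506 -0.9938]
[-4.4, -4.6, 0.0] [0.0083, -0.0076, -0.0739]
```

View pics/s8.png

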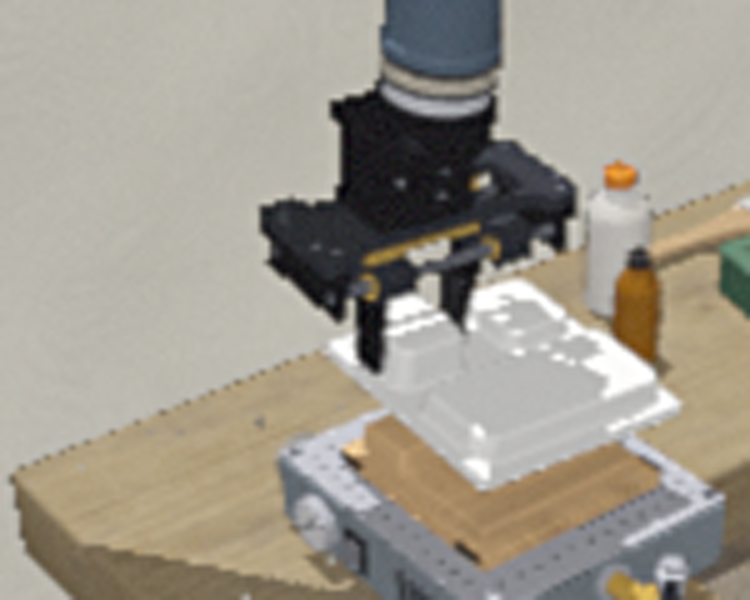

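The tray is free of the mould and held. The wooden bosses are visible from (370,430) to (650,480). I'll raise it to 145 mm and level it.

Request:
{"method": "apply_moves", "body": {
  "rows": [
    [0, 0, 0, 0.0004, -0.0004, -0.005, 0.04],
    [0, 0, 0, 0.001, -0.001, -0.013, 0.04],
    [0, 0, 0, 0.0017, -0.0016, -0.022, 0.04],
    [-0.4, -0.4, 0, 0.0025, -0.0023, -0.031, 0.04],
    [-1.0, -1.0, 0, 0.0035, -0.003, -0.04, 0.04],
    [-1.7, -1.8, 0, 0.0045, -0.004, -0.049, 0.04],
    [-2.4, -2.5, 0, 0.0055, -0.005, -0.058, 0.04],
    [-3.1, -3.2, 0, 0.0068, -0.006, -0.065, 0.04],
    [-3.7, -3.9, 0, 0.0076, -0.007, -0.07, 0.04],
    [-4.2, -4.4, 0, 0.0081, -0.0075, -0.073, 0.04],
    [-4.4, -4.6, 0, 0.0083, -0.0076, -0.074, 0.04],
    [-4.4, -4.6, 0, 0.0083, -0.0076, -0.074, 0.04],
    [-4.4, -4.6, 0, 0.0083, -0.0076, -0.074, 0.04],
    [-4.4, -4.6, 0, 0.0083, -0.0076, -0.074, 0.04],
    [-4.4, -4.6, 0, 0.0083, -0.0076, -0.074, 0.04]
  ]
}}

```text
time: 12.03
position: [0.4739, 0.0029, 0.2234]
orientation: [0.579, 0.815, -0.0, -0.001]
wrist_force: [-0.2, 0.2, -0.8]
opening: 0.602
```

```bash
python3 - <<'E'
from h import *
t=Cam("top",'pics/tf.png');s=Cam("side"); stat()
s.zoom(190,70,350,190,5,"pics/s9.png"); t.zoom(225,140,425,290,4,"pics/t9.png")
# predicted level-tray corners in side zoom
c=box([0,0,.072+.145])
for n,d in (("NR",[-.079,-.082,0]),("FR",[.079,-.082,0]),("NL",[-.079,.082,0]),("FL",[.079,.082,0])):
    b=s.proj(c+B.apply(d)); a=t.proj(c+B.apply(d)); print(n,((b-[190,70])*5+2).round(),((a-[225,140])*4+1.5).round())
E
```

```text
12.13 [0.474  0.0029 0.2235] [[-0.329, 0.944, -0.001], [0.944, 0.329, 0.0], [0.001, -0.001, -1.0]] [ 0.3 -0.1 -1. ] [ 0.01 -0.08 -0.04] 52.9
[-0.23  0.32  1.8   0.    1.02 -0.57]
xhead 109.18 zdown [-1.2e-03  3.0e-04 -1.0e+00]
NR [538. 567.] [444. 404.]
FR [743. 479.] [347. 136.]
NL [372. 452.] [162. 507.]
FL [573. 377.] [ 68. 236.]
```

View pics/s9.png

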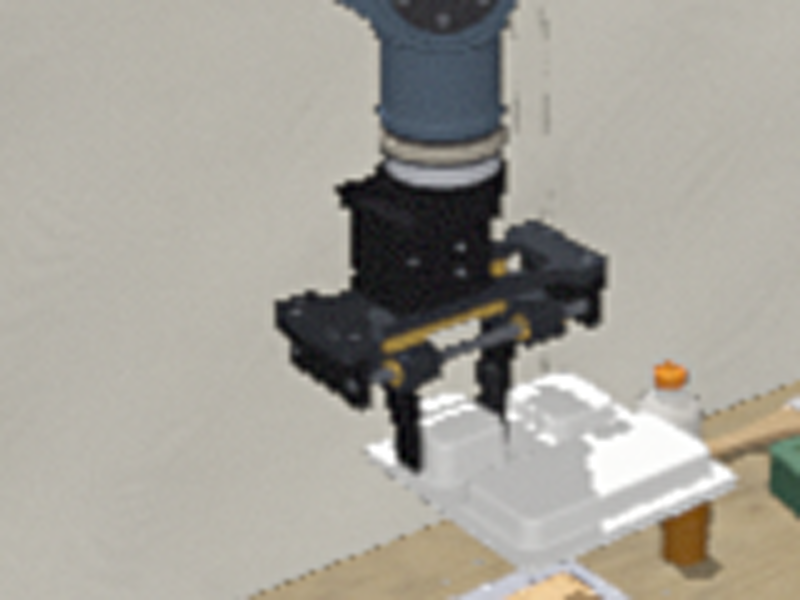

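View pics/t9.png

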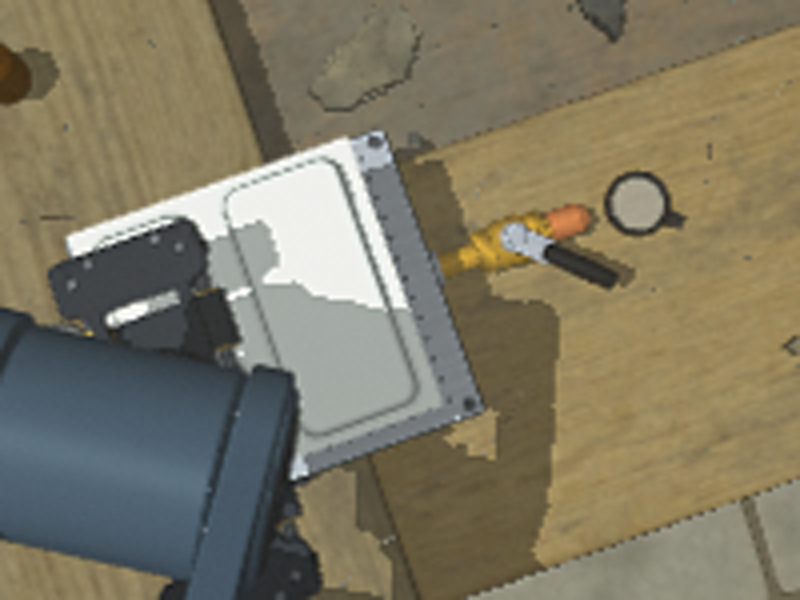

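The tray's corners in the side zoom (NL (368,450), FR (735,478), FL (570,375)) match the predictions for a level tray 145 mm up to within about 8 zoom px, or 2 px in the raw picture. The lever hasn't moved. One last stillness check, then I hand in.

Request:
{"method": "apply_moves", "body": {
  "rows": [
    [0, 0, 0, 0, 0, 0, 0.04],
    [0, 0, 0, 0, 0, 0, 0.04],
    [0, 0, 0, 0, 0, 0, 0.04],
    [0, 0, 0, 0, 0, 0, 0.04]
  ]
}}

```text
time: 12.47
position: [0.4739, 0.0028, 0.2234]
orientation: [0.579, 0.815, -0.0, -0.001]
wrist_force: [-0.5, 0.9, -1.6]
opening: 0.602
```

```bash
python3 - <<'E'
from h import *
stat(); print(abs(ctrl.state()["joint_vel"]).max()); print(ctrl.job_done())
E
```

```text
12.47 [0.4739 0.0028 0.2234] [[-0.328, 0.945, -0.001], [0.945, 0.328, 0.0], [0.001, -0.001, -1.0]] [-0.5  0.9 -1.6] [ 0.04 -0.03  0.04] 52.3
[-0.23  0.32  1.8   0.    1.02 -0.57]
xhead 109.17 zdown [-1.4e-03  4.0e-04 -1.0e+00]
0.001183460025094177
the job is handed in; nothing more can be done
None
```

The job is done and handed in at 12.5 s. The vent lever is half open, and the tray is off the mould and held level about 145 mm above where it sat.

- **Vent lever:** I turned it by grasping it and rotating about its axis. The camera then showed it at 45–46° open, and it had not visibly moved in the final top view.
- **Peel:** I took the tall pocket with a 40 N grip and tilted the tray about 6.4° about the far corner. Pictures showed the near edge rising while the far side stayed down. I then lifted it clear at that tilt and levelled it.
- **Final checks:** The arm was still (joint speeds about 0.001 rad/s) and the grip held at 52 mm opening. The visible tray corners matched a level tray to about 2 px. The loupe was where it started; I did not check the other bystanders one by one.
- **Disagreements:** Two-view measurements mismatched by 2–7 mm, worst on the tall pocket top, though the heights agreed with the text to about 4 mm. My first descent on the lever was about 5 mm off because I measured before the arm settled; I corrected it before closing.

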